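# Snap the hole punches into the clip rail

## Robot

A 7-joint arm with a two-finger parallel gripper is mounted at the origin on the work surface. World frame = base frame: x ahead of the robot, y to its left, z up, the work surface at z = 0. Lengths are in m, angles in rad, forces in N, time in s.
With the tool pointing down it reaches from about 0.4 to 0.85 m from the base axis. Payload 10.4 kg.
Tool frame: the origin (TCP) lies at the very end of the fingers, on their centre line; the grasp point (between the pads) lies 19 mm behind it (grasp_offset is the distance from the TCP to the grasp point, in m); z points along the fingers, y is the line along which they close (so a half turn about z gives the same grasp; the last joint's range is limited). The gripper opens to 85 mm and grips with 20 to 120 N. Pads are 22 mm wide; open, the fingers measure 114 mm over their backs; the gripper's body (76 mm by 85 mm) begins 54 mm behind the grasp point. The pads swing forward as they close: fully open they stand 13 mm farther back than shut.
Start: joints at [1.103, 0.332, -0.065, 1.46, 0.022, 1.35, -0.088], TCP at [0.269, -0.564, 0.231] pointing down, gripper open.
Joint ranges: [-2.6, 2.6], [-0.5, 2.12], [-1.47, 1.34], [0.16, 2.42], [-1.27, 4.41], [0.06, 2.06], [-2.6, 2.6]. Speed limits (rad/s): [2.22, 2.22, 2.79, 2.79, 3.14, 3.14, 3.14].

## Interface

Orientations are given as a unit quaternion [x, y, z, w].
In Python, from workcell import * gives the robot as it stands.
- The arm moves only by the tool jog_arm, never from a script. Its argument "plan" is a list of rows, each a list of 3 entries, a list of its own where there are three numbers: the turn, a rotation vector about the tool's x, y, z in rad, then the shift along the tool's x, y, z in m, then the finger opening in m, from 0 to 0.0854. A call has 1 to 8 rows; each row is the pose to reach, as a shift and turn from the pose commanded when the call began, along the tool's axes at that moment; what a row does not reach only later rows make up. A row lasts 1/12 s, in which the tool goes at most 41.7 mm and 7.16 degrees, less where a joint would pass 70% of its speed; a pose out of reach is approached as far as the arm can. A call with a gripper value outside its range is refused whole. The fingers move at their own pace and stop on an object; "force" is the grip in N (left out, the last holds). Time passes only in rows, so rows that repeat a pose let the fingers close. It gives the time, the measured TCP pose, the force, the opening and the grip force at its end, in the units of the state.
- get_obs(): the state, without advancing time (a new reading comes with each control period).
- camera(name): name is "scene" or "top" or "wrist"; returns a dict with "img" (420x560x3 uint8, red, green, blue), "mtx" (3x3 intrinsics, pixels), "extrinsics" (4x4, takes a point from camera to world coordinates). Camera axes: x right, y down, z forward; pixel columns grow to the right and rows downward; lengths in m; the calibration is good to about 2 mm. A picture is of the moment at which its call begins. There is no depth.
- hand_in(): hands the job in; it is judged then, once.
The state is a dict: "clock": time; "joint_pos": joint angles; "joint_velocities": joint speeds; "tau": joint torques, N m; "position": TCP position; "ee_rot": TCP orientation; "ft_force": force on the tool from outside, world axes, zero at the start; "torque": the same for the moment, N m; "grip_width": opening from 0.0 (shut) to 1.0 (fully open); "grasp_force": force on a finger pad.
Only numpy, scipy, OpenCV 4.12 (cv2) and the standard library are available. Lean on these libraries where they do the work, as an engineer would, in place of code of your own. Each camera call takes 0.05 s, during which the arm holds its last target. There are 200 camera calls.

## Task

Get the leather stall's clip rail ready: the longest hole punch belongs in the left pair of clips, the shortest in the right pair, both centred on the rail with their cutting ends pointing away from the robot, like the middle punch that already lies loosely on top of its clips. Press all three punches down until they snap fully home in their clips, then let go. Leave the other things on the table alone.

Things in the scene. Friction and masses are not known exactly. Their poses are not given: they have to be found in the camera images.
- rail: Fixed clip rail: wooden plank 110 x 205 x 12 mm with two aluminium bars (tops 22 mm above the table), each with three steel spring clips open to the top, making three clip pairs 64 mm apart. Origin: centre of its underside; x away from the robot, y along the rail to the left, z up. Each clip is 10 mm wide, flared lips to 43 mm above the table; mouth 32 mm wide, narrowing to 11 mm.
- seat_left (a point): Centre of a punch when fully home in the left clip pair (+y side), 29 mm above the table, midway between the pair's two clips (30 mm either side along x, 50 mm of free space between them above the plank). Axes as the rail: x along the seated punch, away from the robot; z up.
- seat_mid (a point): The same point for the middle clip pair; same axes. A punch laid in a clip mouth rests with its axis 10 mm above its seat point (39 mm above the table); pressing its middle down with about 15 N (10 to 25) snaps both clips, and it drops 10 mm onto the bars (its top then 36 mm above the table).
- seat_right (a point): The same point for the right clip pair (-y side); same axes.
- long_punch_centre (a point): Centre (half-way along, on the axis) of the longest hole punch: a round steel rod 14 mm across and 156 mm long, about 170 g, lying on the table (centre 7 mm up). x points along it to the cutting end, z up. The last 8 mm of the striking end are a 14 mm square, the last 16 mm of the cutting end a dark 9 mm tube; the rest is plain round.
- short_punch_centre (a point): Centre of the shortest hole punch: as the long one but 104 mm long, about 120 g, lying on the table.
- mid_punch_centre (a point): Centre of the middle hole punch: as the long one but 130 mm long, about 145 g; at the start it rests in the mouth of the middle clip pair, 39 mm above the table, within 6 mm of centred along its length.
- long_punch_cut (a point): Tip of the cutting end of the long punch, on its axis, 78 mm from its centre.
- short_punch_cut (a point): Tip of the cutting end of the short punch, 52 mm from its centre.
- spool: Bystander: thread spool standing, 38 mm across, 36 mm high; origin at the centre of its underside.
- knife: Bystander: small brass swivel knife lying flat, 92 mm long, 11 mm high; origin at its underside.
- coasters: Bystander: stack of round leather blanks, 92 mm across, 30 mm high; origin at the centre of its underside.
- dye: Bystander: dark bottle standing, 52 mm across, 115 mm high; origin at the centre of its underside.
Things that resemble listed ones, but are neither listed nor needed, are in the scene too. What is shaped like the part that bears short_punch_centre but purple or red is not meant.

How it is judged:
On the way, in this order (a step that is already met when the one before it is completed fails the run):
1. one of the three punches is fully home in its own clip pair (((x of long_punch_centre in the frame of seat_left between -0.015 and 0.015 m and y of long_punch_centre in the frame of seat_left between -0.004 and 0.004 m and z of long_punch_centre in the frame of seat_left between -0.0025 and 0.0025 m and angle between the x axis of long_punch_centre and the x axis of seat_left, either way round below 0.06 rad and x of long_punch_cut in the frame of seat_left above 0.02 m) or (x of short_punch_centre in the frame of seat_right between -0.015 and 0.015 m and y of short_punch_centre in the frame of seat_right between -0.004 and 0.004 m and z of short_punch_centre in the frame of seat_right between -0.0025 and 0.0025 m and angle between the x axis of short_punch_centre and the x axis of seat_right, either way round below 0.06 rad and x of short_punch_cut in the frame of seat_right above 0.02 m) or (x of mid_punch_centre in the frame of seat_mid between -0.015 and 0.015 m and y of mid_punch_centre in the frame of seat_mid between -0.004 and 0.004 m and z of mid_punch_centre in the frame of seat_mid between -0.0025 and 0.0025 m and angle between the x axis of mid_punch_centre and the x axis of seat_mid, either way round below 0.06 rad))), for 0.2 s.
2. two of the three are fully home ((((x of long_punch_centre in the frame of seat_left between -0.015 and 0.015 m and y of long_punch_centre in the frame of seat_left between -0.004 and 0.004 m and z of long_punch_centre in the frame of seat_left between -0.0025 and 0.0025 m and angle between the x axis of long_punch_centre and the x axis of seat_left, either way round below 0.06 rad and x of long_punch_cut in the frame of seat_left above 0.02 m) and (x of short_punch_centre in the frame of seat_right between -0.015 and 0.015 m and y of short_punch_centre in the frame of seat_right between -0.004 and 0.004 m and z of short_punch_centre in the frame of seat_right between -0.0025 and 0.0025 m and angle between the x axis of short_punch_centre and the x axis of seat_right, either way round below 0.06 rad and x of short_punch_cut in the frame of seat_right above 0.02 m)) or ((x of short_punch_centre in the frame of seat_right between -0.015 and 0.015 m and y of short_punch_centre in the frame of seat_right between -0.004 and 0.004 m and z of short_punch_centre in the frame of seat_right between -0.0025 and 0.0025 m and angle between the x axis of short_punch_centre and the x axis of seat_right, either way round below 0.06 rad and x of short_punch_cut in the frame of seat_right above 0.02 m) and (x of mid_punch_centre in the frame of seat_mid between -0.015 and 0.015 m and y of mid_punch_centre in the frame of seat_mid between -0.004 and 0.004 m and z of mid_punch_centre in the frame of seat_mid between -0.0025 and 0.0025 m and angle between the x axis of mid_punch_centre and the x axis of seat_mid, either way round below 0.06 rad)) or ((x of long_punch_centre in the frame of seat_left between -0.015 and 0.015 m and y of long_punch_centre in the frame of seat_left between -0.004 and 0.004 m and z of long_punch_centre in the frame of seat_left between -0.0025 and 0.0025 m and angle between the x axis of long_punch_centre and the x axis of seat_left, either way round below 0.06 rad and x of long_punch_cut in the frame of seat_left above 0.02 m) and (x of mid_punch_centre in the frame of seat_mid between -0.015 and 0.015 m and y of mid_punch_centre in the frame of seat_mid between -0.004 and 0.004 m and z of mid_punch_centre in the frame of seat_mid between -0.0025 and 0.0025 m and angle between the x axis of mid_punch_centre and the x axis of seat_mid, either way round below 0.06 rad)))), for 0.2 s.
3. all three are fully home (x of long_punch_centre in the frame of seat_left between -0.015 and 0.015 m and y of long_punch_centre in the frame of seat_left between -0.004 and 0.004 m and z of long_punch_centre in the frame of seat_left between -0.0025 and 0.0025 m and angle between the x axis of long_punch_centre and the x axis of seat_left, either way round below 0.06 rad and x of long_punch_cut in the frame of seat_left above 0.02 m and x of short_punch_centre in the frame of seat_right between -0.015 and 0.015 m and y of short_punch_centre in the frame of seat_right between -0.004 and 0.004 m and z of short_punch_centre in the frame of seat_right between -0.0025 and 0.0025 m and angle between the x axis of short_punch_centre and the x axis of seat_right, either way round below 0.06 rad and x of short_punch_cut in the frame of seat_right above 0.02 m and x of mid_punch_centre in the frame of seat_mid between -0.015 and 0.015 m and y of mid_punch_centre in the frame of seat_mid between -0.004 and 0.004 m and z of mid_punch_centre in the frame of seat_mid between -0.0025 and 0.0025 m and angle between the x axis of mid_punch_centre and the x axis of seat_mid, either way round below 0.06 rad), for 0.2 s.
At the end, for the whole second after the job is handed in: Long punch home in the left, middle one in the middle, short one in the right clip pair: each centre within 2.5 mm in height, 4 mm across, 15 mm along of its seat point and within 0.06 rad of its x; cutting ends of long and short punch towards +x of the seats; nothing touched (all of step 3).
It fails at once if a bystander is moved by more than 30 mm (distance of any of spool, knife, coasters, dye from where it was at the start of the episode above 0.03 m).
It also fails if it takes over 72 s, if anything falls off the work surface, if the arm or the gripper's body presses on something with over 40 N, if the wrist force passes 120 N, or if a joint passes its speed limit or range.

## Working session

There is one attempt and no reset: what is moved stays moved. The work goes in short steps, Python scripts to look and compute and a tool call to move; the robot and the scene stay as the last step left them, time stands still between calls to the robot, and variables do not carry over. Pictures are saved under pics/ and viewed, at most 10 in all, crops included, and the job is handed in when it is done.

Besides the shell and the picture viewer there is one more tool, called after "Emit:" by a JSON object that holds its "name" and its "arguments". jog_arm: Moves the arm, as the interface text tells. Its arguments: {"type":"object","properties":{"plan":{"type":"array"},"force":{"type":"number"}},"required":["plan"]}

```bash
mkdir -p pics
cat > h.py <<'E'
from workcell import *
import numpy as np, cv2, json
from scipy.spatial.transform import Rotation as R
def ray(c,u,v,z):
    d=c["extrinsics"][:3,:3]@np.linalg.inv(c["mtx"])@[u,v,1]; o=c["extrinsics"][:3,3]
    return o+d*(z-o[2])/d[2]
def proj(c,p):
    q=np.linalg.inv(c["extrinsics"])@np.append(p,1); q=np.array(c["mtx"])@q[:3]; return q[:2]/q[2]
def snap(n,f):
    c=camera(n); c={k:np.array(v) for k,v in c.items()}
    np.savez(f"pics/{f}.npz",**c); cv2.imwrite(f"pics/{f}.png",c["img"][:,:,::-1]); return c
def load(f): return dict(np.load(f"pics/{f}.npz"))
def crop(f,x0,y0,x1,y1,s):
    i=cv2.imread(f"pics/{f}.png")[y0:y1,x0:x1]; cv2.imwrite(f"pics/{f}_c{x0}_{y0}.png",cv2.resize(i,None,fx=s,fy=s,interpolation=cv2.INTER_CUBIC))
E
python3 - <<'E'
from h import *
a=snap("top","t0"); b=snap("scene","s0")
for c in(a,b): print(c["mtx"],c["extrinsics"].round(3))
o=get_obs(); print(o)
E
```

```text
[[402.26590928   0.         280.04688147]
 [  0.         402.26590928 216.50770168]
 [  0.           0.           1.        ]] [[ 0.015 -0.998  0.053  0.488]
 [-1.    -0.015 -0.001 -0.097]
 [ 0.001 -0.053 -0.999  0.823]
 [ 0.     0.     0.     1.   ]]
[[416.28891571   0.         271.25288647]
 [  0.         416.28891571 209.40955036]
 [  0.           0.           1.        ]] [[ 0.716  0.573 -0.399  0.932]
 [ 0.698 -0.598  0.395 -0.489]
 [-0.012 -0.561 -0.828  0.831]
 [ 0.     0.     0.     1.   ]]
{'clock': 0.1, 'joint_pos': array([ 1.10338414,  0.33280253, -0.06470695,  1.46085807,  0.02156791,
        1.34990816, -0.0885238 ]), 'joint_velocities': array([ 0.00087139, -0.00072378, -0.00083477, -0.00220738, -0.00054396,
       -0.00039867,  0.00044495]), 'tau': array([ 7.94191546e-04, -6.26747990e+01,  4.88874048e-02, -3.92427671e+01,
        1.62300153e-02,  7.02697813e-03, -3.14937631e-05]), 'position': array([ 0.26879408, -0.56386991,  0.23059899]), 'ee_rot': array([ 9.75369901e-01,  2.20574581e-01, -1.53626387e-04, -6.22531098e-04]), 'ft_force': array([-0.21021281,  0.06993414, -0.20789456]), 'torque': array([ 0.00654277,  0.00542878, -0.00239791]), 'grasp_force': 0.0, 'grip_width': 0.9981065339734901}
```

View pics/t0.png

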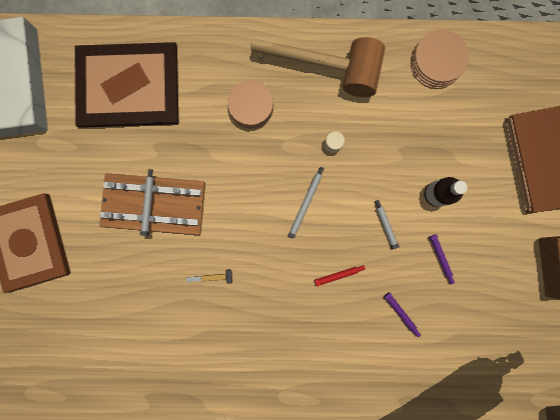

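View pics/s0.png

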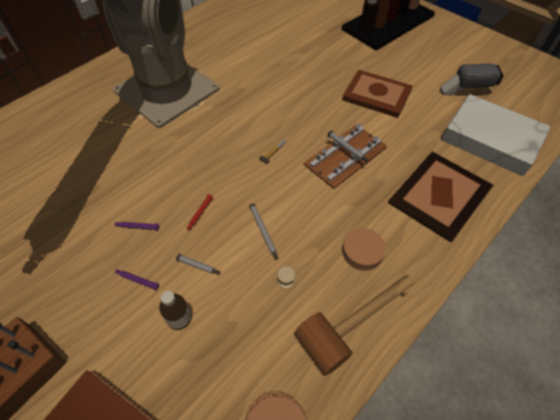

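The top view has the rail at about (152,205), the long punch at (306,202), the short punch at (387,225), and red and purple decoys. The spool is at (334,142) and the bottle at (440,192). I'll enlarge the rail and the punches next.

```bash
python3 - <<'E'
from h import *
crop("t0",92,160,212,248,6.5); crop("t0",280,155,410,255,6)
E
ls pics
```

```text
s0.npz
s0.png
t0.npz
t0.png
t0_c280_155.png
t0_c92_160.png
```

View pics/t0_c92_160.png

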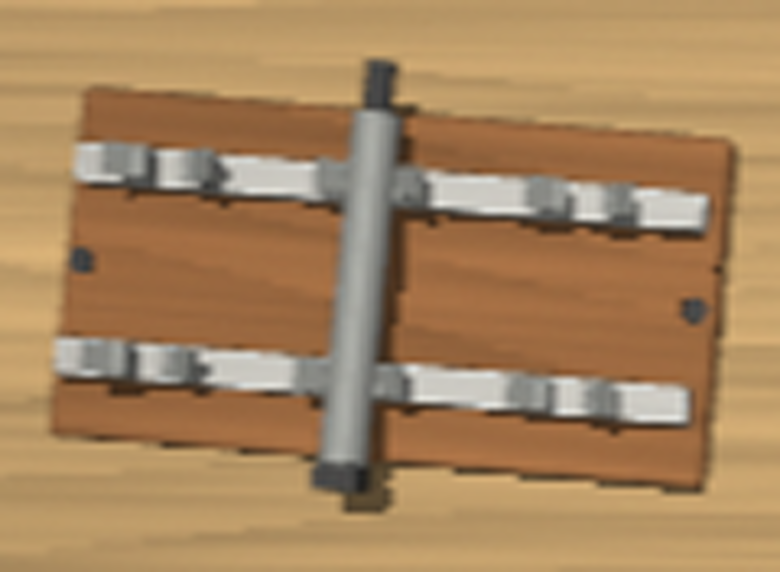

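View pics/t0_c280_155.png

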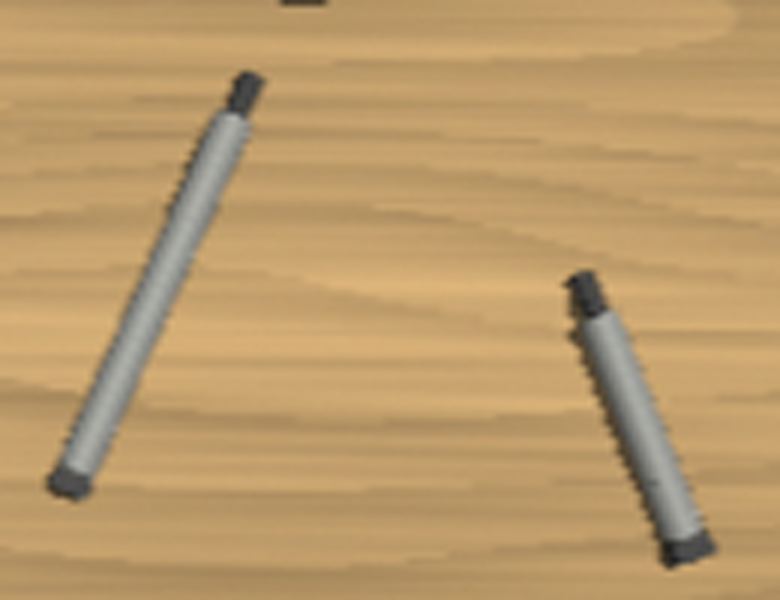

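The crops show all the cutting (thin, dark) ends pointing up in the image, which is +x. I read these pixels off the crops:
- **Rail crop:** plank corners (85,88), (735,140), (703,490), (52,435). Mid punch runs from (381,62) to (341,490).
- **Punch crop:** long punch runs from (251,75) to (69,490), short punch from (581,274) to (690,555).

Run:
```python
from h import *
c=load("t0")
A=lambda u,v:(92+u/6.5,160+v/6.5); B=lambda u,v:(280+u/6,155+v/6)
P=[ray(c,*A(*p),.012) for p in[(85,88),(735,140),(703,490),(52,435)]]
P=np.array(P); cen=P.mean(0); print("corners",P.round(4).tolist(),cen.round(4))
x=(P[0]+P[1]-P[2]-P[3]); y=(P[0]+P[3]-P[1]-P[2])
print("sizes",np.linalg.norm(x)/2,np.linalg.norm(y)/2,"yaw",np.arctan2(x[1],x[0]),np.arctan2(-y[0],y[1]))
yaw=np.arctan2(-y[0],y[1])
ex=np.array([np.cos(yaw),np.sin(yaw)]);ey=np.array([-ex[1],ex[0]])
for n,k in(("L",.064),("M",0),("R",-.064)): print(n,(cen[:2]+k*ey).round(4))
# clips check tops z=.043 : project predicted clip centres
for k in(.064,0,-.064):
  for s in(.03,-.03):
    q=proj(c,np.append(cen[:2]+k*ey+s*ex,.035)); print("crop px",((q-[92,160])*6.5).round())
for n,a,b,z,f in(("mid",(381,62),(341,490),.039,A),("long",(251,75),(69,490),.007,B),("short",(581,274),(690,555),.007,B)):
  p=ray(c,*f(*a),z);q=ray(c,*f(*b),z); print(n,((p+q)/2).round(4),np.linalg.norm(p-q).round(4),"yaw",np.arctan2(*(p-q)[1::-1]).round(4))
for n,u,v,z in(("spool",334,135,.036),("coaster",439,50,.03),("dye",460,187,.115),("knife",210,277,.01)): print(n,ray(c,u,v,z).round(3))
T=R.from_quat(get_obs()["ee_rot"]).as_matrix();print(T.round(3))
```

```text
corners [[0.6133, 0.259, 0.012], [0.6, 0.0558, 0.012], [0.4908, 0.063, 0.012], [0.5049, 0.2652, 0.012]] [0.5523 0.1607 0.012 ]
sizes 0.1090283068977589 0.20317921550766024 yaw -0.06154167872961227 -0.0675392112203879
L [0.5566 0.2246]
M [0.5523 0.1607]
R [0.5479 0.0969]
crop px [169. 166.]
crop px [149. 363.]
crop px [380. 183.]
crop px [360. 380.]
crop px [590. 200.]
crop px [571. 398.]
mid [0.5538 0.1621 0.039 ] 0.1295 yaw -0.061
long [ 0.562  -0.1512  0.007 ] 0.1544 yaw -0.4005
short [ 0.5194 -0.3124  0.007 ] 0.1016 yaw 0.3725
spool [ 0.693 -0.202  0.036]
coaster [ 0.872 -0.413  0.03 ]
dye [ 0.583 -0.415  0.115]
knife [0.408 0.042 0.01 ]
[[ 0.903  0.43  -0.001]
 [ 0.43  -0.903  0.001]
 [-0.    -0.001 -1.   ]]
```

```bash
cat >> h.py <<'E'
def go(p,yaw):
    o=get_obs(); r=R.from_quat(o["ee_rot"]); M=r.as_matrix()
    c,s=np.cos(yaw),np.sin(yaw)
    D=np.array([[c,s,0],[s,-c,0],[0,0,-1.]])
    print("turn",R.from_matrix(M.T@D).as_rotvec().round(4),"shift",(M.T@(np.array(p)-o["position"])).round(4))
E
python3 - <<'E'
from h import *
go([.5194,-.3124,.10],.3725); go([.5194,-.3124,.003],.3725)
E
```

```text
turn [-0.0013  0.0001  0.0723] shift [ 0.3344 -0.119   0.1307]
turn [-0.0013  0.0001  0.0723] shift [ 0.3344 -0.1189  0.2277]
```

Emit:
{"name": "jog_arm", "arguments": {"plan": [[[0,0,0.072],[0.334,-0.119,0.13],0.05],[[0,0,0.072],[0.334,-0.119,0.13],0.05],[[0,0,0.072],[0.334,-0.119,0.13],0.05],[[0,0,0.072],[0.334,-0.119,0.13],0.05],[[0,0,0.072],[0.334,-0.119,0.13],0.05],[[0,0,0.072],[0.334,-0.119,0.13],0.05],[[0,0,0.072],[0.334,-0.119,0.13],0.05],[[0,0,0.072],[0.334,-0.119,0.13],0.05]], "force": 80}}

```text
clock: 0.77
position: [0.4907, -0.3409, 0.1157]
ee_rot: [0.983, 0.185, -0.0, -0.0]
ft_force: [0.8, -0.7, -1.0]
grip_width: 0.588
grasp_force: 0.0
```

Run:
```python
from h import *
go([.5194,-.3124,.10],.3725); go([.5194,-.3124,.003],.3725)
```

```text
turn [-0.0002  0.0002  0.0001] shift [ 0.0371 -0.0161  0.0157]
turn [-0.0002  0.0002  0.0001] shift [ 0.0371 -0.0161  0.1127]
```

Emit:
{"name": "jog_arm", "arguments": {"plan": [[[0,0,0],[0.037,-0.016,0.016],0.05],[[0,0,0],[0.037,-0.016,0.016],0.05],[[0,0,0],[0.037,-0.016,0.016],0.05],[[0,0,0],[0.037,-0.016,0.016],0.05]]}}

```text
clock: 1.1
position: [0.5181, -0.3144, 0.1002]
ee_rot: [0.983, 0.185, -0.0, -0.0]
ft_force: [0.4, -0.1, -0.3]
grip_width: 0.59
grasp_force: 0.0
```

Run:
```python
from h import *
go([.5194,-.3124,.003],.3725)
c=snap("wrist","w1"); 
for s in(.052,0,-.052): print(proj(c,[.5194+s*np.cos(.3725),-.3124+s*np.sin(.3725),.007]).round())
```

```text
turn [-0.0003  0.0009  0.0006] shift [ 0.002  -0.0014  0.0972]
[277. 133.]
[277. 207.]
[277. 270.]
```

View pics/w1.png

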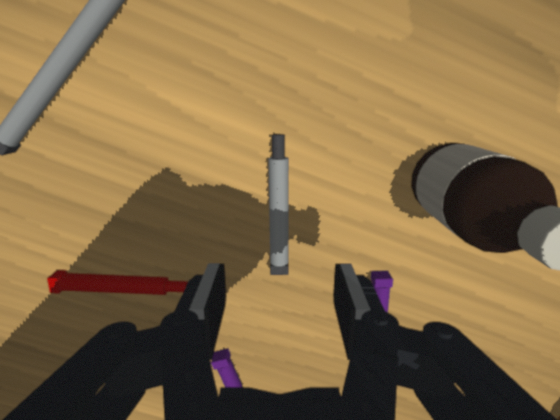

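The wrist view shows the short punch from (277,133) to (279,273), which matches the prediction and sits midway between the fingers. I'll descend and close.

Emit:
{"name": "jog_arm", "arguments": {"plan": [[[0,0,0],[0.002,-0.001,0.04],0.05],[[0,0,0],[0.002,-0.001,0.075],0.05],[[0,0,0],[0.002,-0.001,0.097],0.05],[[0,0,0],[0.002,-0.001,0.097],0.05],[[0,0,0],[0.002,-0.001,0.097],0.0],[[0,0,0],[0.002,-0.001,0.097],0.0],[[0,0,0],[0.002,-0.001,0.097],0.0],[[0,0,0],[0.002,-0.001,0.097],0.0]]}}

```text
clock: 1.82
position: [0.5212, -0.3138, 0.0063]
ee_rot: [0.983, 0.185, 0.001, 0.001]
ft_force: [-1.7, -0.2, 6.6]
grip_width: 0.115
grasp_force: 78.4
```

Emit:
{"name": "jog_arm", "arguments": {"plan": [[[0,0,0],[0,0,0],0.0],[[0,0,0],[0,0,0],0.0],[[0,0,0],[0,0,0],0.0],[[0,0,0],[0,0,0],0.0]]}}

```text
clock: 2.15
position: [0.5211, -0.3138, 0.0063]
ee_rot: [0.983, 0.185, 0.001, 0.001]
ft_force: [-2.6, 0.1, 7.0]
grip_width: 0.116
grasp_force: 78.4
```

Run:
```python
from h import *
go([.5194,-.3124,.13],.3725);go([.5479,.0969,.12],-.065)
```

```text
turn [ 0.0034 -0.0019 -0.0003] shift [-0.0009 -0.0015 -0.1238]
turn [ 0.0029 -0.0026  0.4372] shift [ 0.1745 -0.3725 -0.1147]
```

Emit:
{"name": "jog_arm", "arguments": {"plan": [[[0,0,0],[0,0,-0.02],0.0],[[0,0,0],[0,0,-0.04],0.0],[[0,0,0],[0,0,-0.06],0.0],[[0,0,0],[0,0,-0.06],0.0],[[0,0,0],[0,0,-0.06],0.0]]}}

```text
clock: 2.57
position: [0.5211, -0.3133, 0.066]
ee_rot: [0.983, 0.185, 0.002, 0.001]
ft_force: [0.3, 0.2, -1.6]
grip_width: 0.117
grasp_force: 78.6
```

Run:
```python
from h import *
a=snap("wrist","w2")["img"]; b=snap("scene","s2")["img"]
i=cv2.resize(b[225:315,150:270],(400,300),interpolation=cv2.INTER_CUBIC)
cv2.imwrite("pics/m2.png",np.hstack([cv2.resize(a,(400,300)),i])[:,:,::-1])
p=get_obs();print(p["position"],p["grip_width"],p["grasp_force"],p["ft_force"])
```

```text
[ 0.51977653 -0.31252804  0.06358711] 0.11498215588273737 78.60864043235779 [-0.27641095 -0.74209699 -0.86786946]
```

View pics/m2.png

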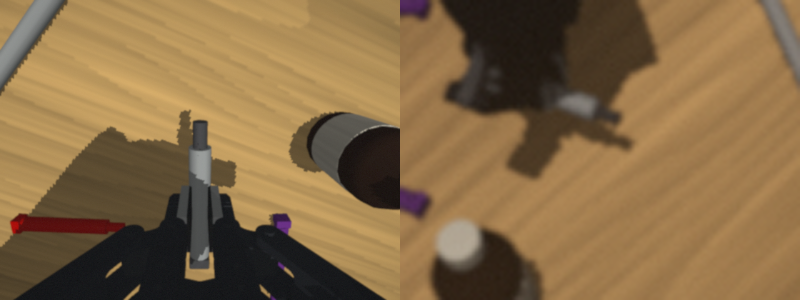

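Run:
```python
from h import *
from scipy.optimize import least_squares
c=load("w2"); o=get_obs(); M=R.from_quat(o["ee_rot"]).as_matrix()
m=np.array([[280,170],[280,374]])
def f(p):  # along x, height above tcp, pitch
    return np.r_[*[proj(c,o["position"]+M@[p[0]+s*.052,0,-p[1]])-q for s,q in((1,m[0]),(-1,m[1]))]]
s=least_squares(f,[0,.005]); print(s.x,s.fun)
```

```text
[0.00042416 0.00799857] [-4.84245993  0.12208507 -4.18280301 -0.15048161]
```

Emit:
{"name": "jog_arm", "arguments": {"plan": [[[0,0,0.437],[0.174,-0.372,-0.055],0.0],[[0,0,0.437],[0.174,-0.372,-0.055],0.0],[[0,0,0.437],[0.174,-0.372,-0.055],0.0],[[0,0,0.437],[0.174,-0.372,-0.055],0.0],[[0,0,0.437],[0.174,-0.372,-0.055],0.0],[[0,0,0.437],[0.174,-0.372,-0.055],0.0],[[0,0,0.437],[0.174,-0.372,-0.055],0.0],[[0,0,0.437],[0.174,-0.372,-0.055],0.0]]}}

```text
clock: 3.33
position: [0.5404, 0.0164, 0.107]
ee_rot: [0.999, -0.032, -0.001, 0.0]
ft_force: [0.2, 0.4, -1.6]
grip_width: 0.117
grasp_force: 78.6
```

Run:
```python
from h import *
go([.5479,.0969,.09],-.065)
```

```text
turn [0.0003 0.0011 0.0007] shift [ 0.0023 -0.0808  0.017 ]
```

Emit:
{"name": "jog_arm", "arguments": {"plan": [[[0,0,0],[0.002,-0.04,0.017],0.0],[[0,0,0],[0.002,-0.081,0.017],0.0],[[0,0,0],[0.002,-0.081,0.017],0.0],[[0,0,0],[0.002,-0.081,0.017],0.0],[[0,0,0],[0.002,-0.081,0.017],0.0],[[0,0,0],[0.002,-0.081,0.017],0.0]]}}

```text
clock: 3.83
position: [0.5483, 0.0934, 0.09]
ee_rot: [0.999, -0.033, -0.0, 0.0]
ft_force: [0.5, -0.4, -1.5]
grip_width: 0.119
grasp_force: 78.6
```

Run:
```python
from h import *
c=snap("wrist","w3")
go([.5479,.0969,.09],-.065);go([.5479,.0969,.03],-.065)
for k in(-.064,):
  for s in(.03,-.03): print(proj(c,[.5479+s*np.cos(.065),.0969-s*np.sin(.065),.043]).round())
```

```text
turn [ 0.0009  0.0003 -0.0017] shift [-0.0008 -0.0035  0.0002]
turn [ 0.0009  0.0003 -0.0017] shift [-0.0008 -0.0035  0.0602]
[272. 188.]
[272. 280.]
```

View pics/w3.png

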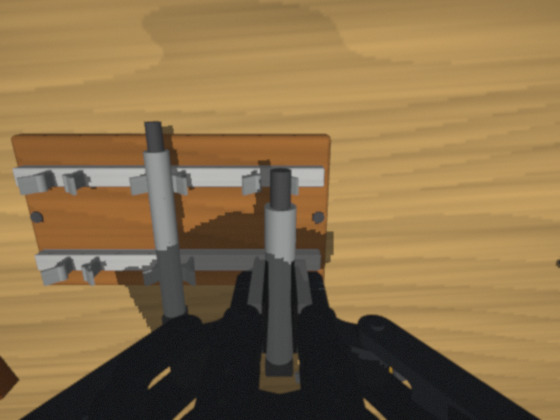

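The rail bars are level in the wrist view, so the yaw is right. The right clips centre on column 271 and the punch is at 280, so I'll shift 3.5 mm to the left and descend.

Emit:
{"name": "jog_arm", "arguments": {"plan": [[[0,0,0],[-0.001,-0.0035,0.01],0.0],[[0,0,0],[-0.001,-0.0035,0.025],0.0],[[0,0,0],[-0.001,-0.0035,0.04],0.0],[[0,0,0],[-0.001,-0.0035,0.048],0.0],[[0,0,0],[-0.001,-0.0035,0.052],0.0],[[0,0,0],[-0.001,-0.0035,0.052],0.0]]}}

```text
clock: 4.38
position: [0.5473, 0.0988, 0.0378]
ee_rot: [0.999, -0.032, -0.0, -0.0]
ft_force: [-0.1, 1.8, 0.4]
grip_width: 0.114
grasp_force: 78.6
```

Emit:
{"name": "jog_arm", "arguments": {"plan": [[[0,0,0],[0,0,0.003],0.0],[[0,0,0],[0,0,0.005],0.0],[[0,0,0],[0,0,0.005],0.0]]}}

```text
clock: 4.63
position: [0.5488, 0.0987, 0.0345]
ee_rot: [0.999, -0.032, 0.001, -0.0]
ft_force: [1.4, 0.4, 1.0]
grip_width: 0.111
grasp_force: 78.9
```

Emit:
{"name": "jog_arm", "arguments": {"plan": [[[0,0,0],[0,0,0.003],0.0],[[0,0,0],[0,0,0.005],0.0],[[0,0,0],[0,0,0.005],0.0]]}}

```text
clock: 4.88
position: [0.5483, 0.0988, 0.0286]
ee_rot: [0.999, -0.032, 0.001, -0.0]
ft_force: [3.7, 2.5, -4.4]
grip_width: 0.117
grasp_force: 78.4
```

Run:
```python
from h import *
go([.5479,.0969,.024],-.065)
```

```text
turn [-0.0005 -0.0016  0.0005] shift [-0.0003  0.0019  0.0046]
```

Emit:
{"name": "jog_arm", "arguments": {"plan": [[[0,0,0],[0,0,0.002],0.0],[[0,0,0],[0,0,0.004],0.0],[[0,0,0],[0,0,0.004],0.0]]}}

```text
clock: 5.13
position: [0.5485, 0.099, 0.0277]
ee_rot: [0.999, -0.032, 0.001, 0.0]
ft_force: [-13.2, -3.1, 34.7]
grip_width: 0.114
grasp_force: 82.8
```

Emit:
{"name": "jog_arm", "arguments": {"plan": [[[0,0,0],[0,0,-0.003],0.0],[[0,0,0],[0,0,-0.003],0.035],[[0,0,0],[0,0,-0.003],0.035],[[0,0,0],[0,0,-0.003],0.035],[[0,0,0],[0,0,-0.003],0.035],[[0,0,0],[0,0,-0.03],0.035],[[0,0,0],[0,0,-0.07],0.035],[[0,0,0],[0,0,-0.07],0.035]]}}

```text
clock: 5.8
position: [0.551, 0.0998, 0.1008]
ee_rot: [0.999, -0.032, 0.004, -0.001]
ft_force: [1.7, 0.5, 0.9]
grip_width: 0.405
grasp_force: 0.0
```

Run:
```python
from h import *
a=snap("wrist","w4")["img"]; b=snap("scene","s4")["img"]
i=cv2.resize(b[110:200,285:405],(400,300),interpolation=cv2.INTER_CUBIC)
cv2.imwrite("pics/m4.png",np.hstack([cv2.resize(a,(400,300)),i])[:,:,::-1])
go([.5538,.1621,.09],-.065)
```

```text
turn [-0.0005 -0.0032  0.0006] shift [ 0.0009 -0.0634  0.006 ]
```

View pics/m4.png

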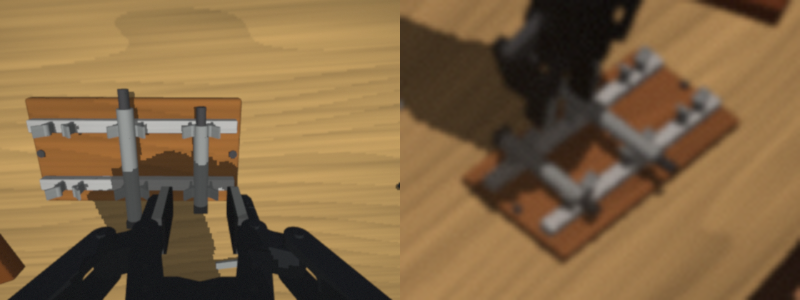

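The short punch lies in the right clips, running from (201,107) to (201,212) in the left half of the picture. I'll check its height and centring by fitting the calibration, and use the same picture to locate the middle punch.

Run:
```python
from h import *
from scipy.optimize import least_squares
c=load("w4"); ex=np.array([np.cos(.065),-np.sin(.065),0])
def fit(m,L):
  f=lambda p:np.r_[*[proj(c,p+s*L/2*ex)-np.array(q)*1.4 for s,q in((1,m[0]),(-1,m[1]))]]
  s=least_squares(f,[.55,.1,.03]); print(s.x.round(4),s.fun.round(1))
fit([(201,107),(201,212)],.104)
fit([(124,89),(134,228)],.130)
ey=np.array([.065,.998,0])
for n,z in(("home",.029),("mouth",.039)): print(n,[(proj(c,np.array([.5479,.0969,z])+s*.052*ex)/1.4).round(1) for s in(1,-1)])
print("corners",[(proj(c,np.array([.5523,.1607,.012])+s*.055*ex-.1025*ey)/1.4).round(1) for s in(1,-1)])
o=get_obs();print(o["position"])
```

```text
[0.5468 0.0979 0.0321] [ 0.3  0.  -0.3 -0. ]
[0.5537 0.1599 0.0438] [-2.   0.2  2.5 -0.2]
home [array([202.2, 105.1]), array([201.7, 209.2])]
mouth [array([202.3, 106.9]), array([201.7, 215. ])]
corners [array([243.6,  98.8]), array([237.6, 202.8])]
[0.54876157 0.09893896 0.09595015]
```

The fit puts the short punch about 11 mm lower than the middle one, so it is home. Next I'll press the middle punch with the fingers shut.

Emit:
{"name": "jog_arm", "arguments": {"plan": [[[0,0,0],[0,-0.032,0.006],0.0],[[0,0,0],[0,-0.063,0.006],0.0],[[0,0,0],[0,-0.063,0.006],0.0],[[0,0,0],[0,-0.063,0.006],0.0],[[0,0,0],[0,-0.063,0.02],0.0],[[0,0,0],[0,-0.063,0.036],0.0],[[0,0,0],[0,-0.063,0.036],0.0],[[0,0,0],[0,-0.063,0.036],0.0]]}}

```text
clock: 6.57
position: [0.5509, 0.1604, 0.0573]
ee_rot: [0.999, -0.033, -0.001, 0.001]
ft_force: [-0.1, 0.7, 0.1]
grip_width: 0.001
grasp_force: 0.0
```

Emit:
{"name": "jog_arm", "arguments": {"plan": [[[0,0,0],[0,0,0.006],0.0],[[0,0,0],[0,0,0.01],0.0],[[0,0,0],[0,0,0.014],0.0],[[0,0,0],[0,0,0.014],0.0]]}}

```text
clock: 6.9
position: [0.5521, 0.1616, 0.0446]
ee_rot: [0.999, -0.032, 0.0, -0.0]
ft_force: [0.1, -0.1, 0.3]
grip_width: 0.0
grasp_force: 0.0
```

Emit:
{"name": "jog_arm", "arguments": {"plan": [[[0,0,0],[0,0,0.003],0.0],[[0,0,0],[0,0,0.006],0.0],[[0,0,0],[0,0,0.006],0.0]]}}

```text
clock: 7.15
position: [0.5519, 0.1616, 0.0385]
ee_rot: [0.999, -0.032, 0.0, 0.0]
ft_force: [0.8, -1.1, 0.4]
grip_width: 0.001
grasp_force: 0.6
```

Emit:
{"name": "jog_arm", "arguments": {"plan": [[[0,0,0],[0,0,0.002],0.0],[[0,0,0],[0,0,0.004],0.0],[[0,0,0],[0,0,0.004],0.0]]}}

```text
clock: 7.4
position: [0.5523, 0.162, 0.0357]
ee_rot: [0.999, -0.032, 0.001, -0.0]
ft_force: [-3.8, -0.5, 14.2]
grip_width: -0.002
grasp_force: 6.9
```

Emit:
{"name": "jog_arm", "arguments": {"plan": [[[0,0,0],[0,0,0.002],0.0],[[0,0,0],[0,0,0.002],0.0],[[0,0,0],[0,0,-0.03],0.0],[[0,0,0],[0,0,-0.06],0.0],[[0,0,0],[0,0,-0.06],0.0],[[0,0,0],[0,0,-0.06],0.0]]}}

```text
clock: 7.9
position: [0.5526, 0.162, 0.0959]
ee_rot: [0.999, -0.032, 0.001, -0.0]
ft_force: [1.2, -0.5, -0.6]
grip_width: -0.003
grasp_force: 0.0
```

Run:
```python
from h import *
snap("wrist","w5"); c=snap("top","t5")
i=c["img"]; A=cv2.resize(i[150:250,92:212],(480,400),interpolation=cv2.INTER_CUBIC)
w=cv2.resize(load("w5")["img"],(320,240)); w=np.vstack([w,np.zeros((160,320,3),np.uint8)])
cv2.imwrite("pics/m5.png",np.hstack([w,A])[:,:,::-1]); go([.562,-.1512,.10],-.4005)
```

```text
turn [0.0007 0.001  0.3363] shift [ 0.0309  0.3113 -0.0063]
```

View pics/m5.png

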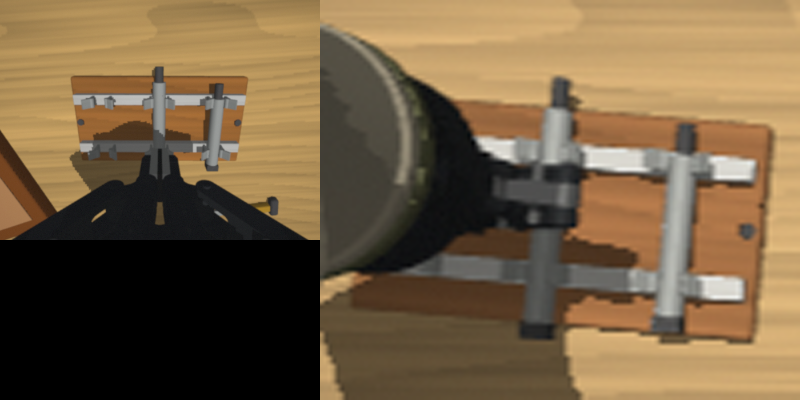

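Both punches are low in their clips. The middle one moved about 2 px toward the image centre, which is the parallax a 10 mm drop should give. Now the long punch.

Emit:
{"name": "jog_arm", "arguments": {"plan": [[[0,0,0.336],[0.031,0.311,-0.006],0.05],[[0,0,0.336],[0.031,0.311,-0.006],0.05],[[0,0,0.336],[0.031,0.311,-0.006],0.05],[[0,0,0.336],[0.031,0.311,-0.006],0.05],[[0,0,0.336],[0.031,0.311,-0.006],0.05],[[0,0,0.336],[0.031,0.311,-0.006],0.05],[[0,0,0.336],[0.031,0.311,-0.006],0.05],[[0,0,0.336],[0.031,0.311,-0.006],0.05]]}}

```text
clock: 8.67
position: [0.5609, -0.157, 0.0989]
ee_rot: [0.979, -0.201, -0.001, 0.001]
ft_force: [0.6, -0.7, -0.1]
grip_width: 0.586
grasp_force: 0.0
```

Emit:
{"name": "jog_arm", "arguments": {"plan": [[[0,0,0],[0,0,0],0.05],[[0,0,0],[0,0,0],0.05]]}}

```text
clock: 8.83
position: [0.5615, -0.152, 0.0988]
ee_rot: [0.98, -0.2, -0.001, 0.0]
ft_force: [-0.2, 1.3, 0.2]
grip_width: 0.585
grasp_force: 0.0
```

Run:
```python
from h import *
go([.562,-.1512,.004],-.4005); c=snap("wrist","w6")
e=np.array([np.cos(.4),-np.sin(.4),0]); print([proj(c,np.array([.562,-.1512,.007])+s*.078*e).round() for s in(1,-1)])
```

```text
turn [ 0.0007  0.0025 -0.0027] shift [ 0.0003 -0.001   0.0948]
[array([276.,  96.]), array([277., 303.])]
```

View pics/w6.png

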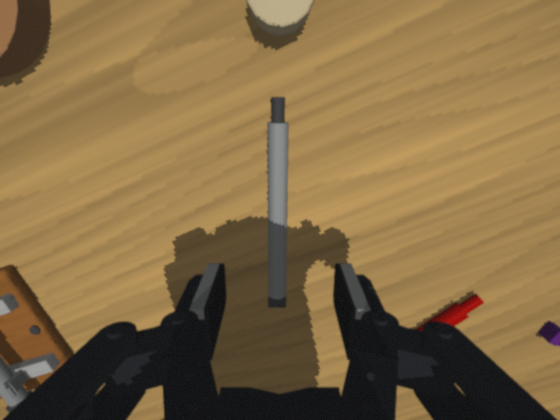

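The long punch runs from (278,98) to (277,305), as predicted and centred between the fingers. I'll descend, grip and lift.

Emit:
{"name": "jog_arm", "arguments": {"plan": [[[0,0,0],[0,-0.001,0.04],0.05],[[0,0,0],[0,-0.001,0.075],0.05],[[0,0,0],[0,-0.001,0.095],0.05],[[0,0,0],[0,-0.001,0.095],0.05],[[0,0,0],[0,-0.001,0.095],0.0],[[0,0,0],[0,-0.001,0.095],0.0],[[0,0,0],[0,-0.001,0.095],0.0],[[0,0,0],[0,-0.001,0.095],0.0]]}}

```text
clock: 9.55
position: [0.5646, -0.1496, 0.0079]
ee_rot: [0.98, -0.199, 0.002, -0.0]
ft_force: [-2.1, 1.9, 7.2]
grip_width: 0.11
grasp_force: 78.5
```

Emit:
{"name": "jog_arm", "arguments": {"plan": [[[0,0,0],[0,0,0],0.0],[[0,0,0],[0,0,0],0.0],[[0,0,0],[0,0,-0.03],0.0],[[0,0,0],[0,0,-0.065],0.0],[[0,0,0],[0,0,-0.1],0.0],[[0,0,0],[0,0,-0.1],0.0],[[0,0,0],[0,0,-0.1],0.0]]}}

```text
clock: 10.13
position: [0.5649, -0.1501, 0.1089]
ee_rot: [0.98, -0.199, 0.003, 0.0]
ft_force: [0.5, 0.5, -3.3]
grip_width: 0.111
grasp_force: 78.3
```

Run:
```python
from h import *
go([.556,.2255,.11],-.065)
```

```text
turn [ 2.000e-04 -6.300e-03 -3.353e-01] shift [-0.1546 -0.3425 -0.0017]
```

Emit:
{"name": "jog_arm", "arguments": {"plan": [[[0,0,-0.335],[-0.153,-0.342,-0.002],0.0],[[0,0,-0.335],[-0.153,-0.342,-0.002],0.0],[[0,0,-0.335],[-0.153,-0.342,-0.002],0.0],[[0,0,-0.335],[-0.153,-0.342,-0.002],0.0],[[0,0,-0.335],[-0.153,-0.342,-0.002],0.0],[[0,0,-0.335],[-0.153,-0.342,-0.002],0.0],[[0,0,-0.335],[-0.153,-0.342,-0.002],0.0],[[0,0,-0.335],[-0.153,-0.342,-0.002],0.0]]}}

```text
clock: 10.8
position: [0.5552, 0.1852, 0.1065]
ee_rot: [0.999, -0.033, -0.0, 0.0]
ft_force: [1.1, 0.5, -2.4]
grip_width: 0.109
grasp_force: 78.5
```

Run:
```python
from h import *
go([.557,.2255,.09],-.065)
```

```text
turn [ 0.0006  0.001  -0.0003] shift [-0.0008 -0.0403  0.0165]
```

Emit:
{"name": "jog_arm", "arguments": {"plan": [[[0,0,0],[0,-0.036,0.016],0.0],[[0,0,0],[0,-0.036,0.016],0.0],[[0,0,0],[0,-0.036,0.016],0.0],[[0,0,0],[0,-0.036,0.016],0.0],[[0,0,0],[0,-0.036,0.016],0.0],[[0,0,0],[0,-0.036,0.016],0.0],[[0,0,0],[0,-0.036,0.016],0.0]]}}

```text
clock: 11.38
position: [0.559, 0.2182, 0.0914]
ee_rot: [0.999, -0.034, 0.0, 0.0]
ft_force: [0.3, -0.2, -1.7]
grip_width: 0.105
grasp_force: 78.6
```

Run:
```python
from h import *
go([.557,.2255,.035],-.065); c=snap("wrist","w7")
for s in(.03,-.03): print(proj(c,[.556+s,.2255-s*.065,.043]).round())
```

```text
turn [ 0.0004 -0.0005 -0.0021] shift [-0.0025 -0.0072  0.0564]
[265. 192.]
[267. 283.]
```

View pics/w7.png

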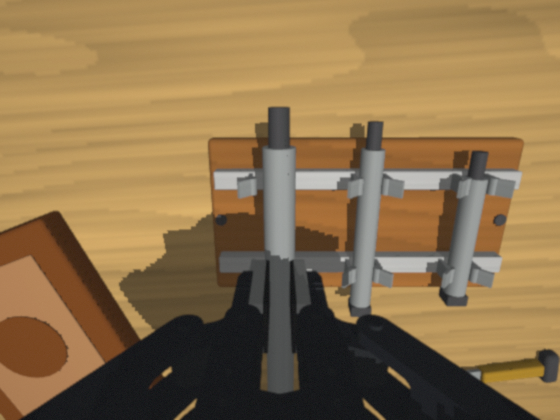

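The left clips centre on about column 266 and the punch is at 279, so it needs 7 mm to the left. The middle and short punches sit home. I'll shift, then lower in steps.

Emit:
{"name": "jog_arm", "arguments": {"plan": [[[0,0,0],[-0.002,-0.0065,0.005],0.0],[[0,0,0],[-0.002,-0.0065,0.02],0.0],[[0,0,0],[-0.002,-0.0065,0.038],0.0],[[0,0,0],[-0.002,-0.0065,0.048],0.0],[[0,0,0],[-0.002,-0.0065,0.052],0.0],[[0,0,0],[-0.002,-0.0065,0.052],0.0]]}}

```text
clock: 11.93
position: [0.5564, 0.2265, 0.0386]
ee_rot: [0.999, -0.032, -0.001, 0.0]
ft_force: [-0.4, 1.3, -3.7]
grip_width: 0.109
grasp_force: 78.6
```

Emit:
{"name": "jog_arm", "arguments": {"plan": [[[0,0,0],[0,0,0.003],0.0],[[0,0,0],[0,0,0.005],0.0],[[0,0,0],[0,0,0.005],0.0]]}}

```text
clock: 12.18
position: [0.558, 0.2265, 0.0355]
ee_rot: [0.999, -0.033, 0.001, -0.0]
ft_force: [-0.4, -0.2, 2.9]
grip_width: 0.105
grasp_force: 82.6
```

Emit:
{"name": "jog_arm", "arguments": {"plan": [[[0,0,0],[0,0,0.003],0.0],[[0,0,0],[0,0,0.005],0.0],[[0,0,0],[0,0,0.005],0.0]]}}

```text
clock: 12.43
position: [0.5579, 0.2265, 0.0299]
ee_rot: [0.999, -0.033, 0.001, -0.0]
ft_force: [2.4, 1.1, 0.3]
grip_width: 0.105
grasp_force: 79.6
```

Emit:
{"name": "jog_arm", "arguments": {"plan": [[[0,0,0],[0,0,0.002],0.0],[[0,0,0],[0,0,0.004],0.0],[[0,0,0],[0,0,0.004],0.0]]}}

```text
clock: 12.68
position: [0.5581, 0.2266, 0.0293]
ee_rot: [0.999, -0.033, 0.001, -0.0]
ft_force: [-12.3, -5.2, 37.7]
grip_width: 0.109
grasp_force: 86.1
```

It bottomed at TCP 29.3 mm. It was gripped with the TCP 0.9 mm above its axis, so that height is home. I'll release and back off.

Emit:
{"name": "jog_arm", "arguments": {"plan": [[[0,0,0],[0,0,-0.003],0.0],[[0,0,0],[0,0,-0.003],0.035],[[0,0,0],[0,0,-0.003],0.035],[[0,0,0],[0,0,-0.003],0.035],[[0,0,0],[0,0,-0.003],0.035],[[0,0,0],[0,0,-0.03],0.035],[[0,0,0],[0,0,-0.07],0.035],[[0,0,0],[0,0,-0.1],0.035]]}}

```text
clock: 13.35
position: [0.5568, 0.2261, 0.1268]
ee_rot: [0.999, -0.032, -0.0, 0.0]
ft_force: [0.8, 0.0, 0.9]
grip_width: 0.408
grasp_force: 0.0
```

Emit:
{"name": "jog_arm", "arguments": {"plan": [[[0,0,0],[-0.04,0.2,-0.06],0.035],[[0,0,0],[-0.04,0.2,-0.06],0.035],[[0,0,0],[-0.04,0.2,-0.06],0.035],[[0,0,0],[-0.04,0.2,-0.06],0.035],[[0,0,0],[-0.04,0.2,-0.06],0.035],[[0,0,0],[-0.04,0.2,-0.06],0.035],[[0,0,0],[-0.04,0.2,-0.06],0.035]]}}

```text
clock: 13.93
position: [0.504, 0.0259, 0.186]
ee_rot: [0.999, -0.035, 0.001, 0.001]
ft_force: [0.6, 0.2, -0.4]
grip_width: 0.406
grasp_force: 0.0
```

Run:
```python
from h import *
a=snap("top","t8")["img"]; b=snap("scene","s8")["img"]
A=cv2.resize(a[155:250,92:212],(400,317),interpolation=cv2.INTER_CUBIC);B=cv2.resize(b[110:205,285:405],(400,317),interpolation=cv2.INTER_CUBIC)
cv2.imwrite("pics/m8.png",np.hstack([A,B])[:,:,::-1])
```

```text
(no output)
```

View pics/m8.png

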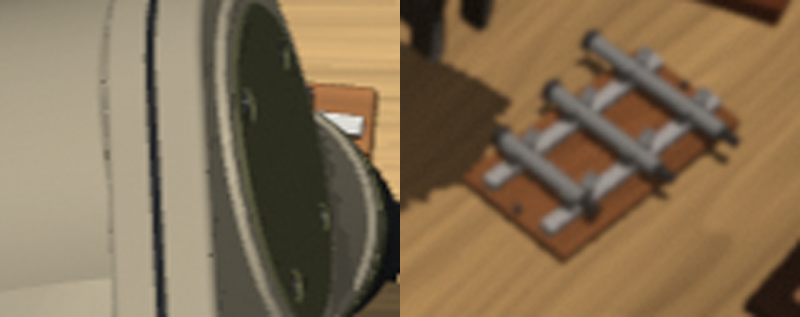

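The scene view shows all three punches parallel in their clips, with the cutting ends away from the robot; the arm hides the rail in the top view. I'll check the long punch numerically from these scene pixels: strike and cut ends at long (192,38), (337,137), mid (152,88), (270,172) and short (100,132), (190,207).

Run:
```python
from h import *
c=load("s8"); k=400/120; ex=np.array([.998,-.065,0])
for n,a,b,L,s in(("long",(192,38),(337,137),.156,(.557,.226)),("mid",(152,88),(270,172),.13,(.5525,.162)),("short",(100,132),(190,207),.104,(.548,.098))):
  f=lambda p:ray(c,285+p[0]/k,110+p[1]/k,z)
  for z in(.029,.039):
    p,q=f(b),f(a); print(n,z,"centre-seat",((p+q)/2-np.r_[s,z])[:2].round(4),"len err",round(np.linalg.norm(p-q)-L,4),"yaw",np.arctan2(*(p-q)[1::-1]).round(3))
```

```text
long 0.029 centre-seat [0.0008 0.0039] len err -0.0079 yaw -0.05
long 0.039 centre-seat [ 0.0054 -0.0051] len err -0.0097 yaw -0.05
mid 0.029 centre-seat [0.0035 0.0033] len err -0.0099 yaw -0.048
mid 0.039 centre-seat [ 0.0082 -0.0048] len err -0.0114 yaw -0.048
short 0.029 centre-seat [-0.0027  0.0015] len err -0.0064 yaw -0.107
short 0.039 centre-seat [ 0.0021 -0.0059] len err -0.0076 yaw -0.107
```

All three sit at the same height and fit the home position, so I'm handing in.

```bash
python3 -c "
from workcell import *
print(hand_in())"
```

```text
the job is handed in; nothing more can be done
None
```

The job is handed in at about 14 s: by force and camera checks, all three punches are snapped home (long left, middle centre, short right) with cutting ends away from the robot; no verdict was returned, and I viewed 12 pictures, two over the limit of 10.

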